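Show a chisel's edge in the work light

TASK

Put the cordless work light on its charging base, fully down over both pegs, and let go of it. Then draw the widest chisel up out of the rack by its handle and finish still holding it, motionless in the air for its edge to be examined: point straight down, bevel squarely towards the light's panel, the cutting edge about 10 cm in front of the middle of the panel and level with it. Do not strike the lamp with the chisel, and leave the other chisels in the rack and everything else on the bench where they are.

Things in the scene. Friction and masses are not known exactly. Their poses are not given: they have to be found in the camera images.
- base: Lamp's charging base, fixed to the bench, place and yaw vary: grey plastic slab 80 mm deep (x), 116 mm wide (y), deck 20 mm high; front is -x. Origin: centre of its underside. A seated lamp has its origin 20 mm above this one and parallel axes; the pegs let it fit one way only.
- peg_thick (a point): Foot of the base's thick steel peg, on the deck at the base's y = +28 mm, x = 0: 14 mm in diameter, upright, 15 mm tall, the upper 8 mm tapering to 6 mm across.
- peg_thin (a point): Foot of the base's thin steel peg, on the deck at the base's y = -28 mm, x = 0: 10 mm in diameter, upright, 15 mm tall, the upper 8 mm tapering to 6 mm across.
- lamp: Cordless LED work light, about 0.6 kg, standing loose on the bench: black foot 60 mm (x) by 96 mm (y) by 18 mm, body 44 x 84 mm up to 118 mm, carrying handle on top, 167 mm in all. Origin: centre of the foot's underside; z up, light panel on the -x face. Under the foot two holes, 18 mm deep, at x = 0: 17 mm in diameter at y = +28 mm, 13 mm at y = -28 mm.
- lamp_handle (a point): Middle of the lamp's handle bar, 158 mm above the lamp's origin. The bar runs along the lamp's y, section 22 mm (x) by 18 mm (z), with 66 mm free between its posts and 31 mm below it: pinch it from above across x. Axes as the lamp's.
- lamp_panel (a point): Centre of the lamp's white light panel (70 mm wide, 72 mm high) on its front: 25 mm along -x and 70 mm up from the lamp's origin; it shines along -x. Axes as the lamp's.
- rack: Wooden chisel rack, fixed, place and yaw vary: slotted board 40 mm deep, 16 mm thick, its top 96 mm above the bench, between two cheeks, open in front and behind so that the blades show; cheeks 72 mm deep (x), in all 258 mm long (y). Origin: centre of its underside. Three through slots, 10 mm (x) by 40 mm (y), at y = -70, 0, 70 mm hold a chisel each, point down, in varying order.
- chisel_wide: Widest of three chisels, 0.2 kg, 200 mm long. Origin: where blade meets ferrule, level with the board's top in the rack; z up. Blade 32 mm wide (y), 5 mm thick (x), reaching to z = -78 mm; its last 12 mm are bevelled on the +x side (in the rack: away from the robot, along the rack's +x within 4 degrees). Round ferrule and neck to z = 34 mm, then wooden handle with flats, 30 (x) by 34 mm (y), end at 122 mm.
- chisel_wide_edge (a point): Middle of the wide chisel's cutting edge, at x = -2 mm, z = -78 mm of the chisel. Axes as the chisel's.
- chisel_wide_grip (a point): On the axis of the wide chisel's handle, 92 mm above the chisel's origin, 30 mm below the handle's end: grip here from above across x; neighbours stand 70 mm away along y. Axes as the chisel's.
- chisel_medium: Bystander in the rack: chisel 20 mm wide, the same build, handle 25 x 28 mm, its end 116 mm above its origin.
- chisel_narrow: Bystander in the rack: chisel 10 mm wide, the same build, handle 20 x 22 mm, its end 110 mm above its origin.
- glue: Bystander: glue bottle, 56 mm in diameter, 165 mm high. Origin: centre of its underside.
- paint_tin: Bystander: paint tin, 102 mm in diameter, 118 mm high. Origin: centre of its underside.
- oilstone: Bystander: sharpening stone on its wooden board, 70 (x) x 225 (y) x 36 mm. Origin: centre of its underside.
- tape_measure: Bystander: tape measure, 70 x 36 x 60 mm. Origin: centre of its underside.
Not all that is in view belongs to the job. What is shaped like the chisel_wide but green is not meant. Of the things shaped like the lamp, the black one is meant.

How it is judged (in metres and radians):
On the way, in this order (a step that is already met when the one before it is completed fails the run):
1. the lamp stands fully down on its base, over both pegs, and is let go (z of lamp in the frame of base between 0.017 and 0.0225 m and horizontal distance between lamp and base below 0.004 m and angle between lamp's own z axis and vertical below 0.04 rad and angle between the x axis of lamp and the x axis of base, either way round below 0.12 rad and contact force between lamp and the fingers below 0.1 N), for 0.2 s.
2. the widest chisel has been drawn up out of its slot (height (world z) of chisel_wide_edge above 0.086 m and contact force between chisel_wide and rack below 0.1 N and contact force between chisel_wide and the fingers above 1 N), for 0.05 s.
At the end, for the whole second after the job is handed in: Lamp on its base (4 mm sideways, 2.5 mm of fully down), not touched. Wide chisel held still by its handle alone, point down (0.15 rad), bevel facing the panel (0.2 rad), edge 70 to 130 mm before the panel, within 20 mm of its centre sideways and in height. Other chisels in the rack (all of step 1 and contact force between chisel_wide and the fingers above 1 N and z of the grasp point in the frame of chisel_wide above 0.03 m and linear speed of chisel_wide below 0.02 m/s and angular speed of chisel_wide below 0.15 rad/s and angle between chisel_wide's own z axis and vertical below 0.15 rad and angle between the x axis of chisel_wide and the x axis of lamp, either way round below 0.2 rad and x of lamp_panel in the frame of chisel_wide above 0 m and x of chisel_wide_edge in the frame of lamp between -0.155 and -0.095 m and y of chisel_wide_edge in the frame of lamp between -0.02 and 0.02 m and z of chisel_wide_edge in the frame of lamp between 0.05 and 0.09 m and contact force between chisel_wide and rack below 0.1 N and contact force between chisel_wide and lamp below 0.1 N and contact force between chisel_wide and base below 0.1 N and contact force between chisel_wide and chisel_medium below 0.1 N and contact force between chisel_wide and chisel_narrow below 0.1 N and contact force between chisel_wide and glue below 0.1 N and contact force between chisel_wide and paint_tin below 0.1 N and contact force between chisel_wide and oilstone below 0.1 N and contact force between chisel_wide and tape_measure below 0.1 N and distance between each of chisel_medium, chisel_narrow and rack below 0.135 m); the arm keeps its last pose, push and grip.
It fails at once if another chisel is pulled from the rack or tipped (distance of any of chisel_medium, chisel_narrow from where it was at the start of the episode above 0.03 m or angle between any of chisel_medium, chisel_narrow's own z axis and vertical above 0.4 rad).
It fails at once if the glue, tin, stone or tape measure is shifted over 30 mm or tipped (distance of any of glue, paint_tin, oilstone, tape_measure from where it was at the start of the episode above 0.03 m or angle between any of glue, paint_tin, oilstone, tape_measure's own z axis and vertical above 0.4 rad).
It fails at once if the chisel strikes the lamp (contact force between chisel_wide and lamp above 2 N).
It also fails if it takes over 61 s, if anything falls off the work surface, if the arm or the gripper's body presses on something with over 40 N, if the wrist force passes 120 N, or if a joint passes its speed limit or range.

ROBOT

A 6-joint arm with a two-finger parallel gripper is mounted at the origin on the work surface. World frame = base frame: x ahead of the robot, y to its left, z up, the work surface at z = 0. Lengths are in m, angles in degrees, forces in N, time in s.
With the tool pointing down it reaches from about 0.4 to 0.825 m from the base axis. Payload 7 kg.
Tool frame: the origin (TCP) lies midway between the tips of the shut fingers; the grasp point (between the pads) lies 19 mm behind it; z points along the fingers, y is the line along which they close (so a half turn about z gives the same grasp; the last joint's range is limited). The gripper opens to 88 mm and grips with 3 to 60 N. Pads are 19 mm wide; open, the fingers measure 130 mm over their backs; the gripper's body (78 mm by 193 mm) begins 47 mm behind the grasp point.
Start: joints at [85.033, 20.546, 0.682, 0, -70.136, -16.507], TCP at [0.247, 0.628, 0.227] pointing down, gripper open.
Joint ranges: [-176.03, 176.03], [-82.01, 121.73], [-58.28, 71.71], [-173.87, 95.51], [-174.79, -0.11], [-173.66, 173.66]. Speed limits (degrees/s): [136.94, 136.94, 172.46, 180, 180, 180].

INTERFACE

Orientations are given as [roll, pitch, yaw] about the fixed x, y, z axes, in that order (R = Rz(yaw) Ry(pitch) Rx(roll)).
In Python, from plant import r gives the robot as it stands. The module is installed in compiled form; this text tells all that it offers.
- The arm moves only by the tool play_rows, never from a script. Its argument "rows" is a list of rows, each an object with "slide": the shift along the tool's x, y, z as a fraction of full scale, a list of three; "delta_rot": the turn, a rotation vector about the tool's x, y, z as a fraction of full scale, a list of three; "fingers": the opening, from -1 (shut) to 1 (fully open). In form: [{"slide": [x, y, z], "delta_rot": [rx, ry, rz], "fingers": fingers}, ...]. A call has 1 to 8 rows; each row shifts and turns the commanded pose from where the row before left it, along the tool's axes as they then stand; what a row does not reach is not made up. Full scale, the value 1, is 0.15 m for a shift and 0.08 rad for a turn. A row lasts 1/8 s, in which the tool goes at most 62.5 mm and 10.7 degrees, less where a joint would pass 70% of its speed; a pose out of reach is approached as far as the arm can. A call with a number of a shift or a turn outside -1 to 1 is refused whole. A call with a gripper value outside its range is refused whole. The fingers move at their own pace and stop on an object; "squeeze" is the grip in N (left out, the last holds). Time passes only in rows, so rows that do not move let the fingers close. It gives the time, the measured TCP pose, the force, the opening and the grip force at its end, in the units of the state.
- r.get_state(): the state, without advancing time (a new reading comes with each control period).
- r.capture(name): name is "scene" or "top" or "wrist"; returns a dict with "image" (384x512x3 uint8, blue, green, red), "fx", "fy", "cx", "cy" (pixels), "R" (3x3) and "t" (3): a world point X has camera coordinates R X + t; the wrist camera has in their place "T_tool_cam" (4x4, takes a point from camera to tool coordinates, whose origin is the TCP and whose axes are the flange's). Camera axes: x right, y down, z forward; pixel columns grow to the right and rows downward; lengths in m; the calibration is good to about 2 mm. The wrist camera is an equidistant fisheye: a pixel r from the principal point sees the ray r / f radians off the axis. A picture is of the moment at which its call begins: read the wrist's pose just before it. There is no depth.
- r.close_job(): hands the job in; it is judged then, once.
The state is a dict: "time_s": time; "joints": joint angles; "qd": joint speeds; "joint_torque": joint torques, N m; "tcp_pos": TCP position; "eef_rot": TCP orientation; "contact_force": force on the tool from outside, world axes, zero at the start; "moment": the same for the moment, N m; "gripper_width": finger opening in m; "gripper_force": force on a finger pad.
Only numpy, scipy, OpenCV 4.12 (cv2) and the standard library are available. Lean on these libraries where they do the work, as an engineer would, in place of code of your own. Each camera call takes 0.05 s, during which the arm holds its last target. There are 200 camera calls.

## Working session

There is one attempt and no reset: what is moved stays moved. The work goes in short steps, Python scripts to look and compute and a tool call to move; the robot and the scene stay as the last step left them, time stands still between calls to the robot, and variables do not carry over. Pictures are saved under pics/ and viewed, at most 10 in all, crops included, and the job is handed in when it is done.

Besides the shell and the picture viewer there is one more tool, called after ">>>" as name([rows], argument=value, ...), one row to a line, values as JSON. play_rows: Moves the arm, as the interface text tells. Shift numbers are shares of 0.15 m and turn numbers shares of 0.08 rad, none past 1 either way. Its arguments: {"type":"object","properties":{"rows":{"type":"array"},"squeeze":{"type":"number"}},"required":["rows"]}

```bash
mkdir -p pics
python3 - <<'E'
from plant import r
import cv2,numpy as np
for n in("scene","top"):
    c=r.capture(n); cv2.imwrite(f"pics/{n}0.png",c["image"]); print(n,c["fx"],c["fy"],c["cx"],c["cy"],np.round(c["R"],4).tolist(),np.round(c["t"],4).tolist())
w=r.capture("wrist"); print(w["fx"],w["cx"],w["cy"],np.round(w["T_tool_cam"],4).tolist()); cv2.imwrite("pics/wrist0.png",w["image"])
print(r.get_state())
E
```

```text
scene 379.3962901397057 379.3962901397057 249.96931999635592 195.5969568818712 [[0.5151, 0.8571, 0.0127], [0.4777, -0.2747, -0.8344], [-0.7117, 0.4359, -0.551]] [-0.2066, -0.1702, 1.6862]
top 495.72484885006054 495.72484885006054 246.18018616082153 195.1519085074404 [[0.0038, -1.0, 0.0055], [-0.9838, -0.0047, -0.1791], [0.1791, -0.0047, -0.9838]] [-0.0996, 0.5589, 1.5849]
297.3186396354542 255.36386617836826 189.51103064333373 [[0.0005, -0.9569, -0.2904, 0.0788], [1.0, 0.0004, 0.0002, -0.0], [-0.0001, -0.2904, 0.9569, -0.1594], [0.0, 0.0, 0.0, 1.0]]
{'time_s': 0.15, 'joints': array([ 8.50318316e+01,  2.05831143e+01,  6.45573716e-01, -1.56237315e-02,
       -7.01369294e+01, -1.65059009e+01]), 'qd': array([ 0.06555755, -0.08029432,  0.15577225,  0.0827061 , -0.03078686,
        0.10683756]), 'joint_torque': array([-6.72851329e-04, -5.83276570e+01,  2.93290508e+01,  7.00114042e+00,
        8.80940119e-03, -1.02956619e-04]), 'tcp_pos': array([0.24699775, 0.62777487, 0.2258204 ]), 'eef_rot': array([ 1.79924425e+02, -7.07611672e-03, -2.14793826e+01]), 'contact_force': array([-0.81066567,  0.27289543, -0.45653418]), 'moment': array([-0.00132746, -0.00433264,  0.01988268]), 'gripper_force': 0.0, 'gripper_width': 0.0876100203626903}
```

View pics/scene0.png

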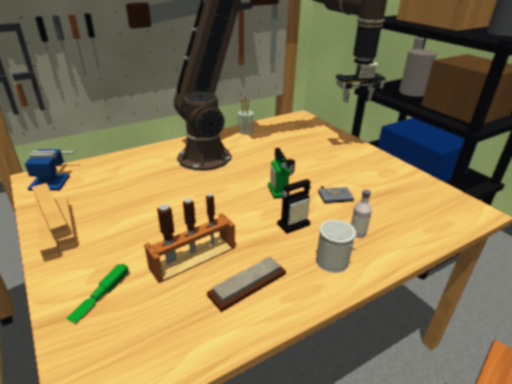

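View pics/top0.png

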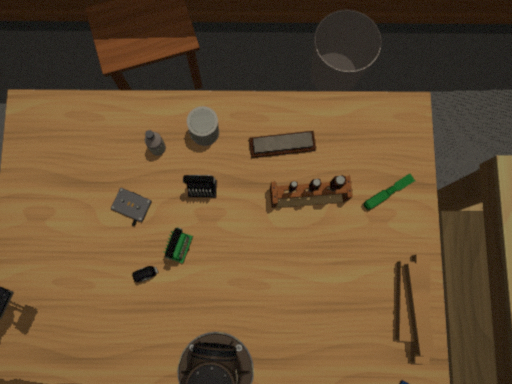

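The scene shows two lamps: black at (295,207) and green at (282,175). The three racked chisel handles are at (165,220), (189,212) and (210,205), and a green chisel lies at (100,292). The black lamp and the largest handle (165,220; top 339,182) fit the description. The base is at (336,195) in scene and (131,205) in top. I'll check these in a close crop.

```bash
cat > h.py <<'E'
import numpy as np,cv2
from plant import r
from scipy.spatial.transform import Rotation as Ro
def ray(c,u,v):
    d=c["R"].T@np.array([(u-c["cx"])/c["fx"],(v-c["cy"])/c["fy"],1]); return -c["R"].T@np.array(c["t"]),d
def plane(c,u,v,z):
    o,d=ray(c,u,v); return o+d*(z-o[2])/d[2]
def proj(c,X):
    p=c["R"]@np.array(X)+np.array(c["t"]); return p[0]/p[2]*c["fx"]+c["cx"],p[1]/p[2]*c["fy"]+c["cy"]
def pose(s):
    T=np.eye(4); T[:3,:3]=Ro.from_euler("xyz",s["eef_rot"],degrees=True).as_matrix(); T[:3,3]=s["tcp_pos"]; return T
def wray(w,T,u,v):
    x,y=u-w["cx"],v-w["cy"]; q=np.hypot(x,y); th=q/w["fx"]
    d=np.array([np.sin(th)*x/max(q,1e-9),np.sin(th)*y/max(q,1e-9),np.cos(th)])
    M=T@np.array(w["T_tool_cam"]); return M[:3,3],M[:3,:3]@d
def wplane(w,T,u,v,z):
    o,d=wray(w,T,u,v); return o+d*(z-o[2])/d[2]
def wproj(w,T,X):
    p=(np.linalg.inv(T@np.array(w["T_tool_cam"]))@np.r_[X,1])[:3]; rr=np.hypot(p[0],p[1]); th=np.arctan2(rr,p[2])*w["fx"]
    return w["cx"]+th*p[0]/rr,w["cy"]+th*p[1]/rr
E
python3 - <<'E'
from h import *
s=r.capture("scene");t=r.capture("top")
def crop(i,x,y,w,h): return cv2.resize(i[y:y+h,x:x+w],(400,300),interpolation=cv2.INTER_CUBIC)
m=np.vstack([np.hstack([crop(t["image"],100,165,128,96),crop(s["image"],256,135,112,84+12)]),np.hstack([crop(s["image"],135,185,120,90),crop(t["image"],260,160,100,75)])])
cv2.imwrite("pics/m1.png",m)
for n,c,u,v,z in [("base",t,131,205,.02),("lamp",t,200,178,.16),("wide",t,339,182,.218),("mid",t,315,184,.212),("nar",t,293,186,.206),("tin",t,203,118,.118),("glue",t,150,134,.165),("glamp",t,177,240,.16),("base_s",s,336,194,.02)]: print(n,plane(c,u,v,z).round(3))
print(-s["R"].T@s["t"])
E
```

```text
base [0.53  0.288 0.02 ]
lamp [0.593 0.046 0.16 ]
wide [ 0.57  -0.372  0.218]
mid [ 0.565 -0.302  0.212]
nar [ 0.56  -0.236  0.206]
tin [0.801 0.045 0.118]
glue [0.732 0.205 0.165]
glamp [0.401 0.112 0.16 ]
base_s [0.544 0.288 0.02 ]
[ 1.3876795  -0.60466354  0.78963669]
```

View pics/m1.png

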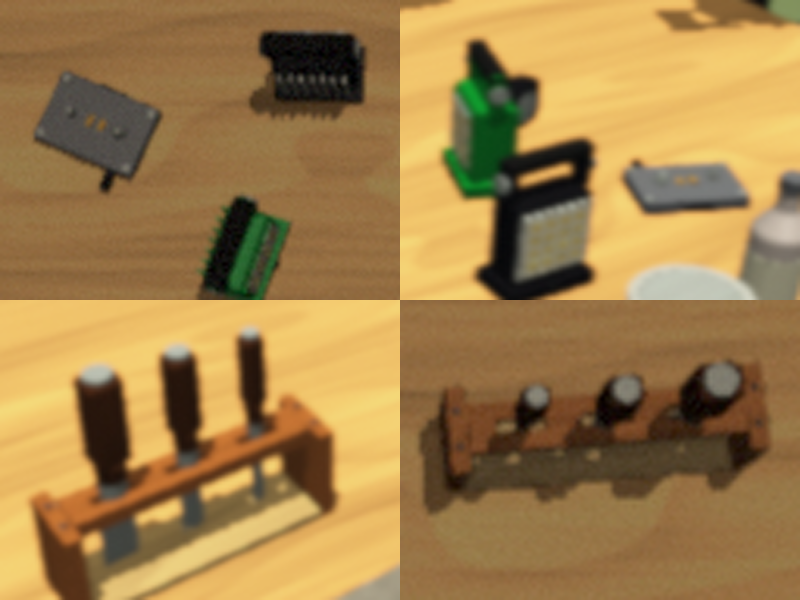

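Top left crop: base with pegs at about (122,201) and (138,207); the cable is on the robot side, so its front faces +x. The black lamp's panel also faces +x (yaw near 180°). The widest chisel is the rightmost in top, at (339,182). Next I'll go above the base for a close look.

```bash
cat > plan.py <<'E'
import sys
from h import *
def plan(x,y,z,yaw,n):
    T=pose(r.get_state()); G=Ro.from_euler("xyz",[180,0,yaw],degrees=True)
    A=Ro.from_matrix(T[:3,:3]); rv=(A.inv()*G).as_rotvec(); d=(np.array([x,y,z])-T[:3,3])/n
    print("perrow mm",np.linalg.norm(d)*1000,"turn",rv.round(3))
    for k in range(n):
        C=A*Ro.from_rotvec(rv*k/n)
        print('{"slide":%s,"delta_rot":%s}'%((C.inv().apply(d)/.15).round(3).tolist(),(rv/n/.08).round(3).tolist()))
if __name__=="__main__":
    a=[float(v) for v in sys.argv[1:]]; plan(*a[:4],int(a[4]))
E
python3 plan.py .535 .288 .28 -110 20
```

```text
perrow mm 22.436289145121755 turn [ 1.000e-03 -1.000e-03  1.545e+00]
{"slide":[0.131, 0.07, -0.018],"delta_rot":[0.0, -0.0, 0.966]}
{"slide":[0.136, 0.06, -0.018],"delta_rot":[0.0, -0.0, 0.966]}
{"slide":[0.14, 0.049, -0.018],"delta_rot":[0.0, -0.0, 0.966]}
{"slide":[0.143, 0.038, -0.018],"delta_rot":[0.0, -0.0, 0.966]}
{"slide":[0.146, 0.027, -0.018],"delta_rot":[0.0, -0.0, 0.966]}
{"slide":[0.148, 0.016, -0.018],"delta_rot":[0.0, -0.0, 0.966]}
{"slide":[0.148, 0.004, -0.018],"delta_rot":[0.0, -0.0, 0.966]}
{"slide":[0.148, -0.007, -0.018],"delta_rot":[0.0, -0.0, 0.966]}
{"slide":[0.147, -0.018, -0.018],"delta_rot":[0.0, -0.0, 0.966]}
{"slide":[0.145, -0.03, -0.018],"delta_rot":[0.0, -0.0, 0.966]}
{"slide":[0.143, -0.041, -0.018],"delta_rot":[0.0, -0.0, 0.966]}
{"slide":[0.139, -0.052, -0.018],"delta_rot":[0.0, -0.0, 0.966]}
{"slide":[0.135, -0.062, -0.018],"delta_rot":[0.0, -0.0, 0.966]}
{"slide":[0.13, -0.073, -0.018],"delta_rot":[0.0, -0.0, 0.966]}
{"slide":[0.124, -0.082, -0.018],"delta_rot":[0.0, -0.0, 0.966]}
{"slide":[0.117, -0.092, -0.018],"delta_rot":[0.0, -0.0, 0.966]}
{"slide":[0.109, -0.1, -0.018],"delta_rot":[0.0, -0.0, 0.966]}
{"slide":[0.101, -0.109, -0.018],"delta_rot":[0.0, -0.0, 0.966]}
{"slide":[0.093, -0.116, -0.018],"delta_rot":[0.0, -0.0, 0.966]}
{"slide":[0.083, -0.123, -0.018],"delta_rot":[0.0, -0.0, 0.966]}
```

>>> play_rows([
  {"slide":[0.13,0.07,-0.02],"delta_rot":[0,0,0.97],"fingers":1},
  {"slide":[0.14,0.06,-0.02],"delta_rot":[0,0,0.97],"fingers":1},
  {"slide":[0.14,0.05,-0.02],"delta_rot":[0,0,0.97],"fingers":1},
  {"slide":[0.14,0.04,-0.02],"delta_rot":[0,0,0.97],"fingers":1},
  {"slide":[0.15,0.03,-0.02],"delta_rot":[0,0,0.97],"fingers":1},
  {"slide":[0.15,0.015,-0.02],"delta_rot":[0,0,0.97],"fingers":1},
  {"slide":[0.15,0,-0.02],"delta_rot":[0,0,0.97],"fingers":1},
  {"slide":[0.15,-0.01,-0.02],"delta_rot":[0,0,0.97],"fingers":1},
])

```text
time_s: 1.25
tcp_pos: [0.3641, 0.4907, 0.2506]
eef_rot: [180.0, -0.0, -57.2]
contact_force: [0.8, -0.1, -0.3]
gripper_width: 0.0872
gripper_force: 0.0
```

>>> play_rows([
  {"slide":[0.147,-0.02,-0.02],"delta_rot":[0,0,0.97],"fingers":1},
  {"slide":[0.145,-0.03,-0.02],"delta_rot":[0,0,0.97],"fingers":1},
  {"slide":[0.143,-0.04,-0.02],"delta_rot":[0,0,0.97],"fingers":1},
  {"slide":[0.14,-0.05,-0.02],"delta_rot":[0,0,0.97],"fingers":1},
  {"slide":[0.135,-0.06,-0.02],"delta_rot":[0,0,0.97],"fingers":1},
  {"slide":[0.13,-0.07,-0.02],"delta_rot":[0,0,0.97],"fingers":1},
  {"slide":[0.125,-0.08,-0.02],"delta_rot":[0,0,0.97],"fingers":1},
  {"slide":[0.12,-0.09,-0.02],"delta_rot":[0,0,0.97],"fingers":1},
])

```text
time_s: 2.25
tcp_pos: [0.4772, 0.3532, 0.2746]
eef_rot: [180.0, -0.0, -92.8]
contact_force: [-0.7, 0.3, 0.2]
gripper_width: 0.0872
gripper_force: 0.0
```

>>> play_rows([
  {"slide":[0.11,-0.1,-0.02],"delta_rot":[0,0,0.97],"fingers":1},
  {"slide":[0.1,-0.11,-0.02],"delta_rot":[0,0,0.97],"fingers":1},
  {"slide":[0.09,-0.116,-0.02],"delta_rot":[0,0,0.97],"fingers":1},
  {"slide":[0.08,-0.12,-0.02],"delta_rot":[0,0,0.97],"fingers":1},
  {"slide":[0,0,0],"delta_rot":[0,0,0],"fingers":1},
  {"slide":[0,0,0],"delta_rot":[0,0,0],"fingers":1},
])

```text
time_s: 3.0
tcp_pos: [0.5337, 0.2867, 0.2864]
eef_rot: [180.0, -0.0, -110.4]
contact_force: [0.2, -1.0, 1.1]
gripper_width: 0.0874
gripper_force: 0.0
```

Run:
```python
from h import *
s=r.get_state(); w=r.capture("wrist"); cv2.imwrite("pics/wbase.png",w["image"])
np.savez("wbase.npz",T=pose(s)); print(s["time_s"],s["joints"].round(1),s["tcp_pos"],s["eef_rot"].round(2))
```

```text
3.0 [ 46.7  12.2  -3.   -0.  -74.7 -67. ] [0.53370696 0.2866694  0.28635354] [ 179.98   -0.   -110.35]
```

View pics/wbase.png

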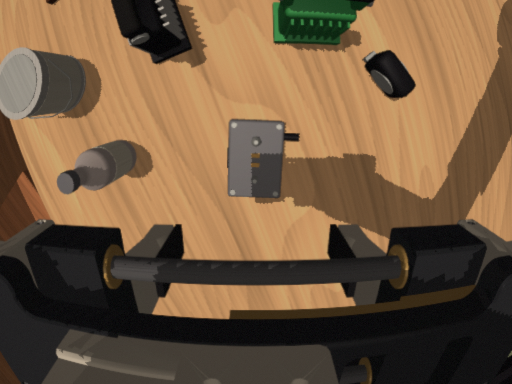

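The wrist view shows the base at (255,158). The larger peg is at (256,142), towards tool +x (world −y), the small peg is near (255,181), and the cable is on the robot side, so base yaw is about 160°. I'll measure the deck outline and pegs.

Run:
```python
from h import *
w=r.capture("wrist"); T=np.load("wbase.npz")["T"]; im=w["image"]
hsv=cv2.cvtColor(im,cv2.COLOR_BGR2HSV)
m=((hsv[...,1]<60)&(hsv[...,2]>40)).astype(np.uint8)*255
k=np.zeros_like(m);k[105:210,215:290]=255; m&=k
m=cv2.morphologyEx(m,cv2.MORPH_OPEN,np.ones((9,9)))
c=max(cv2.findContours(m,0,1)[0],key=cv2.contourArea)[:,0]
P=np.array([wplane(w,T,u,v,.02)[:2] for u,v in c],np.float32)
print(len(c),cv2.boundingRect(c),cv2.minAreaRect(P*1000))
for n,u,v in[("thick",256,142),("thin",255,181)]: print(n,wplane(w,T,u,v,.033))
cv2.imwrite("pics/bz.png",np.hstack([cv2.resize(im[108:208,210:310],(600,600),interpolation=cv2.INTER_CUBIC),cv2.cvtColor(cv2.resize(m[108:208,210:310],(200,600)),cv2.COLOR_GRAY2BGR)]))
```

```text
249 (228, 120, 56, 77) ((535.7772827148438, 290.0445556640625), (113.52389526367188, 78.94779968261719), 67.39579772949219)
thick [0.5249647 0.2656623 0.033    ]
thin [0.54590181 0.31813179 0.033     ]
```

View pics/bz.png

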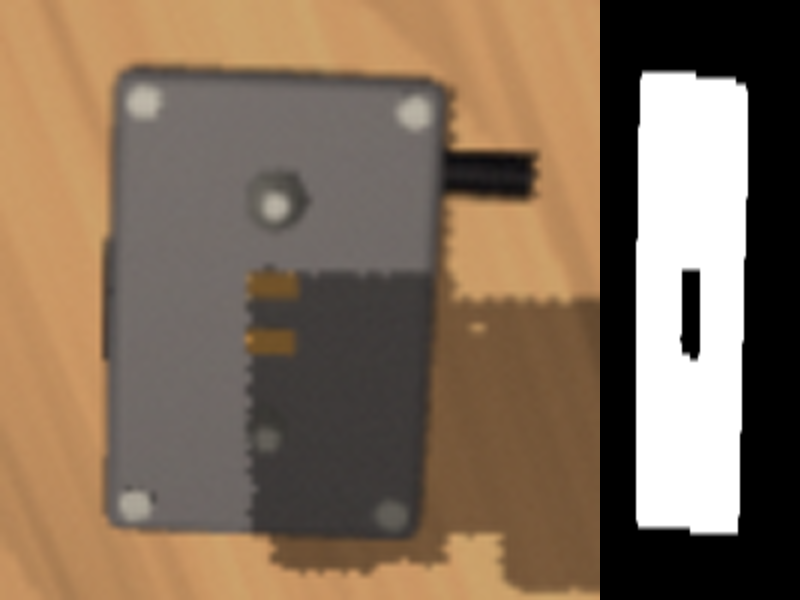

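```bash
python3 - <<'E'
from h import *
w=r.capture("wrist"); T=np.load("wbase.npz")["T"]
a,b=wplane(w,T,255.8,142.5,.035),wplane(w,T,254.5,181.3,.035); d=a-b
print(a,b,(a+b)/2,np.linalg.norm(d),np.degrees(np.arctan2(d[1],d[0]))-90)
E
python3 plan.py .593 .046 .29 -90 8
```

```text
[0.52537957 0.26596981 0.035     ] [0.54653697 0.31779035 0.035     ] [0.53595827 0.29188008 0.035     ] 0.055973238158361256 -202.20932090945257
perrow mm 31.03224305515399 turn [ 0.    -0.    -0.355]
{"slide":[0.171, -0.116, -0.003],"delta_rot":[0.0, -0.0, -0.554]}
{"slide":[0.176, -0.109, -0.003],"delta_rot":[0.0, -0.0, -0.554]}
{"slide":[0.181, -0.101, -0.003],"delta_rot":[0.0, -0.0, -0.554]}
{"slide":[0.185, -0.092, -0.003],"delta_rot":[0.0, -0.0, -0.554]}
{"slide":[0.189, -0.084, -0.003],"delta_rot":[0.0, -0.0, -0.554]}
{"slide":[0.192, -0.076, -0.003],"delta_rot":[0.0, -0.0, -0.554]}
{"slide":[0.196, -0.067, -0.003],"delta_rot":[0.0, -0.0, -0.554]}
{"slide":[0.198, -0.058, -0.003],"delta_rot":[0.0, -0.0, -0.554]}
```

>>> play_rows([
  {"slide":[0.17,-0.116,0],"delta_rot":[0,0,-0.555],"fingers":1},
  {"slide":[0.176,-0.11,0],"delta_rot":[0,0,-0.555],"fingers":1},
  {"slide":[0.18,-0.1,0],"delta_rot":[0,0,-0.555],"fingers":1},
  {"slide":[0.185,-0.09,0],"delta_rot":[0,0,-0.555],"fingers":1},
  {"slide":[0.19,-0.084,0],"delta_rot":[0,0,-0.555],"fingers":1},
  {"slide":[0.19,-0.076,0],"delta_rot":[0,0,-0.555],"fingers":1},
  {"slide":[0.195,-0.067,0],"delta_rot":[0,0,-0.555],"fingers":1},
  {"slide":[0.2,-0.058,0],"delta_rot":[0,0,-0.555],"fingers":1},
])

```text
time_s: 4.15
tcp_pos: [0.593, 0.0455, 0.2866]
eef_rot: [-180.0, 0.0, -89.9]
contact_force: [1.0, -0.3, 0.1]
gripper_width: 0.0874
gripper_force: 0.0
```

>>> play_rows([
  {"slide":[0,0,0],"delta_rot":[0,0,0],"fingers":1},
  {"slide":[0,0,0],"delta_rot":[0,0,0],"fingers":1},
])

```text
time_s: 4.4
tcp_pos: [0.5928, 0.0464, 0.2865]
eef_rot: [180.0, 0.0, -90.1]
contact_force: [-0.0, 0.5, 0.0]
gripper_width: 0.0876
gripper_force: 0.0
```

Run:
```python
from h import *
s=r.get_state(); T=pose(s); w=r.capture("wrist"); im=w["image"]
print(s["tcp_pos"],s["eef_rot"]); u,v=wproj(w,T,[.593,.046,.167]); print(u,v)
u,v=int(u),int(v); y0=max(0,v-75);x0=u-100; print(x0,y0)
cv2.imwrite("pics/wl.png",cv2.resize(im[y0:y0+150,x0:x0+200],(800,600),interpolation=cv2.INTER_CUBIC))
```

```text
[0.59281038 0.04636177 0.28650274] [ 1.79995687e+02  6.62352192e-03 -9.00546601e+01]
255.19546138493558 183.35315504343188
155 108
```

View pics/wl.png

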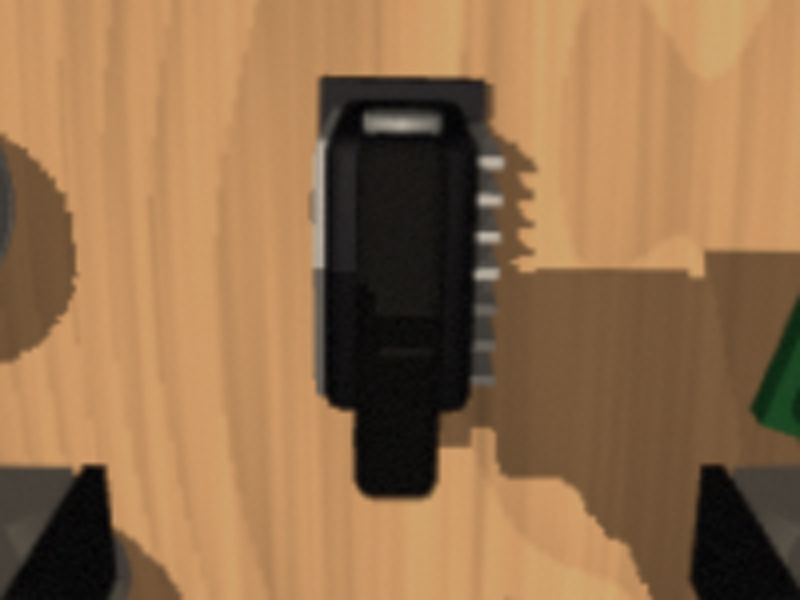

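The lamp is upright and aligned with the tool: bar centre column is about u=254, foot end edge at v=127 (u 235 to 277), panel on the left (+x).

Run:
```python
from h import *
s=r.get_state(); T=pose(s); w=r.capture("wrist")
f=lambda x,y,z:wplane(w,T,155+x/4,108+y/4,z).round(4)
for n,x,y,z in[("footL",320,77,.018),("footR",490,77,.018),("barL",355,470,.16),("barR",437,470,.16),("barend",397,498,.163),("bodyTopR",470,340,.118),("bodyTopL",328,340,.118),("bodyTopR",473,180,.118),("bodyTopL",328,180,.118),("bodyend",397,410,.118),("slotT",400,112,.167),("slotB",400,130,.167)]: print(n,f(x,y,z))
```

```text
footL [0.6221 0.0043 0.018 ]
footR [0.561  0.0043 0.018 ]
barL [0.605  0.0941 0.16  ]
barR [0.5835 0.0941 0.16  ]
barend [0.594  0.1008 0.163 ]
bodyTopR [0.573  0.0716 0.118 ]
bodyTopL [0.6141 0.0717 0.118 ]
bodyTopR [0.5728 0.0248 0.118 ]
bodyTopL [0.6134 0.0248 0.118 ]
bodyend [0.5941 0.0933 0.118 ]
slotT [0.5932 0.     0.167 ]
slotB [0.5932 0.0043 0.167 ]
```

>>> play_rows([
  {"slide":[-0.024,-0.006,0.2],"delta_rot":[0,0,0],"fingers":1},
  {"slide":[0,0,0.25],"delta_rot":[0,0,0],"fingers":1},
  {"slide":[0,0,0.25],"delta_rot":[0,0,0],"fingers":1},
  {"slide":[0,0,0.2],"delta_rot":[0,0,0],"fingers":1},
  {"slide":[0,0,0.08],"delta_rot":[0,0,0],"fingers":1},
  {"slide":[0,0,0],"delta_rot":[0,0,0],"fingers":1},
  {"slide":[0,0,0],"delta_rot":[0,0,0],"fingers":-1},
  {"slide":[0,0,0],"delta_rot":[0,0,0],"fingers":-1},
], squeeze=45)

```text
time_s: 5.5
tcp_pos: [0.5945, 0.0498, 0.1409]
eef_rot: [-179.9, 0.0, -90.0]
contact_force: [0.0, -0.2, -0.3]
gripper_width: 0.073
gripper_force: 0.0
```

>>> play_rows([
  {"slide":[0,0,0],"delta_rot":[0,0,0],"fingers":-1},
  {"slide":[0,0,0],"delta_rot":[0,0,0],"fingers":-1},
  {"slide":[0,0,0],"delta_rot":[0,0,0],"fingers":-1},
  {"slide":[0,0,0],"delta_rot":[0,0,0],"fingers":-1},
])

```text
time_s: 6.0
tcp_pos: [0.5938, 0.0495, 0.1395]
eef_rot: [180.0, -0.0, -90.0]
contact_force: [-0.4, -0.2, -0.3]
gripper_width: 0.0333
gripper_force: 0.0
```

Run:
```python
from h import *
s=r.get_state(); T=pose(s); w=r.capture("wrist"); im=w["image"]
print(s["tcp_pos"],s["eef_rot"],s["gripper_width"],s["gripper_force"])
cv2.imwrite("pics/wg.png",cv2.resize(im[0:240,155:475-120],(500,600),interpolation=cv2.INTER_CUBIC))
```

```text
[0.59382851 0.04945636 0.13953904] [ 1.79997830e+02 -8.11710170e-04 -9.00463881e+01] 0.033271920020007124 0.0
```

View pics/wg.png

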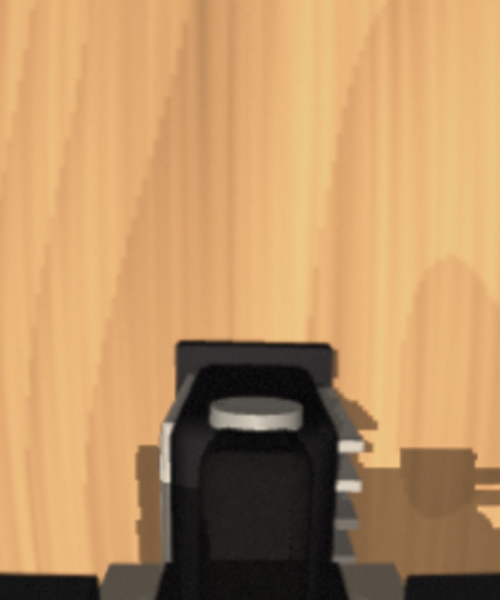

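Fingers are still closing round the bar; the lamp's foot end edge shows at (257,137) full-frame.

>>> play_rows([
  {"slide":[0,0,0],"delta_rot":[0,0,0],"fingers":-1},
  {"slide":[0,0,0],"delta_rot":[0,0,0],"fingers":-1},
  {"slide":[0,0,0],"delta_rot":[0,0,0],"fingers":-1},
  {"slide":[0,0,0],"delta_rot":[0,0,0],"fingers":-1},
])

```text
time_s: 6.55
tcp_pos: [0.5938, 0.0495, 0.1395]
eef_rot: [180.0, -0.0, -90.0]
contact_force: [-0.2, 0.3, 0.7]
gripper_width: 0.0216
gripper_force: 44.8
```

Run:
```python
from h import *
s=r.get_state(); T=pose(s); w=r.capture("wrist")
print(s["tcp_pos"],s["eef_rot"],s["gripper_width"],s["gripper_force"])
f=lambda x,y,z:wplane(w,T,155+x/2.5,y/2.5,z).round(4)
for a in[(177,342,.018),(333,345,.018),(255,366,.118),(255,366,.167)]: print(f(*a))
# mark scene-view: where foot end/bar should be if lamp y=.052
t=r.capture("top")
m=(t["image"].max(2)<45).astype(np.uint8)[165:205,170:230]
b=cv2.boundingRect(m); print(b)
```

```text
[0.59382474 0.04949502 0.13951924] [ 1.79996932e+02 -1.43451161e-03 -9.00439132e+01] 0.02161804502164416 44.84452843666077
[0.6219 0.0037 0.018 ]
[0.5626 0.0048 0.018 ]
[ 0.5928 -0.002   0.118 ]
[ 0.5931 -0.0094  0.167 ]
(0, 0, 46, 40)
```

Gripped (44.8 N, 21.6 mm). Lifting, then carrying it over the base.

>>> play_rows([
  {"slide":[0,0,-0.1],"delta_rot":[0,0,0],"fingers":-1},
  {"slide":[0,0,-0.2],"delta_rot":[0,0,0],"fingers":-1},
  {"slide":[0,0,-0.2],"delta_rot":[0,0,0],"fingers":-1},
  {"slide":[0,0,0],"delta_rot":[0,0,0],"fingers":-1},
])

```text
time_s: 7.15
tcp_pos: [0.595, 0.0498, 0.217]
eef_rot: [-179.8, 0.1, -90.0]
contact_force: [1.0, -0.1, -7.5]
gripper_width: 0.0215
gripper_force: 44.8
```

```bash
python3 plan.py .535 .2894 .212 -112.2 12; python3 -c "
from h import *;s=r.get_state();print(s['contact_force'],s['gripper_width'],s['eef_rot'])"
```

```text
perrow mm 20.583536476232574 turn [-0.004  0.002  0.387]
{"slide":[-0.133, 0.033, 0.003],"delta_rot":[-0.004, 0.002, 0.403]}
{"slide":[-0.132, 0.038, 0.003],"delta_rot":[-0.004, 0.002, 0.403]}
{"slide":[-0.131, 0.042, 0.003],"delta_rot":[-0.004, 0.002, 0.403]}
{"slide":[-0.129, 0.046, 0.003],"delta_rot":[-0.004, 0.002, 0.403]}
{"slide":[-0.128, 0.05, 0.003],"delta_rot":[-0.004, 0.002, 0.403]}
{"slide":[-0.126, 0.054, 0.003],"delta_rot":[-0.004, 0.002, 0.403]}
{"slide":[-0.124, 0.058, 0.003],"delta_rot":[-0.004, 0.002, 0.403]}
{"slide":[-0.122, 0.062, 0.003],"delta_rot":[-0.004, 0.002, 0.403]}
{"slide":[-0.12, 0.066, 0.003],"delta_rot":[-0.004, 0.002, 0.403]}
{"slide":[-0.118, 0.07, 0.003],"delta_rot":[-0.004, 0.002, 0.403]}
{"slide":[-0.116, 0.074, 0.003],"delta_rot":[-0.004, 0.002, 0.403]}
{"slide":[-0.113, 0.078, 0.003],"delta_rot":[-0.004, 0.002, 0.403]}
[ 0.9653863  -0.13698091 -7.49881775] 0.021502078669820346 [-1.79758991e+02  8.81976349e-02 -9.00438599e+01]
```

>>> play_rows([
  {"slide":[-0.133,0.033,0],"delta_rot":[0,0,0.403],"fingers":-1},
  {"slide":[-0.132,0.038,0],"delta_rot":[0,0,0.403],"fingers":-1},
  {"slide":[-0.131,0.042,0],"delta_rot":[0,0,0.403],"fingers":-1},
  {"slide":[-0.129,0.046,0],"delta_rot":[0,0,0.403],"fingers":-1},
  {"slide":[-0.128,0.05,0],"delta_rot":[0,0,0.403],"fingers":-1},
  {"slide":[-0.126,0.054,0],"delta_rot":[0,0,0.403],"fingers":-1},
  {"slide":[-0.124,0.058,0],"delta_rot":[0,0,0.403],"fingers":-1},
  {"slide":[-0.122,0.062,0],"delta_rot":[0,0,0.403],"fingers":-1},
])

```text
time_s: 8.15
tcp_pos: [0.5527, 0.2093, 0.2124]
eef_rot: [179.8, -0.1, -104.9]
contact_force: [0.4, 0.3, -7.6]
gripper_width: 0.0218
gripper_force: 45.0
```

>>> play_rows([
  {"slide":[-0.12,0.066,0],"delta_rot":[0,0,0.403],"fingers":-1},
  {"slide":[-0.118,0.07,0],"delta_rot":[0,0,0.403],"fingers":-1},
  {"slide":[-0.116,0.074,0],"delta_rot":[0,0,0.403],"fingers":-1},
  {"slide":[-0.113,0.078,0],"delta_rot":[0,0,0.403],"fingers":-1},
  {"slide":[0,0,0.1],"delta_rot":[0,0,0],"fingers":-1},
  {"slide":[0,0,0],"delta_rot":[0,0,0],"fingers":-1},
  {"slide":[0,0,0],"delta_rot":[0,0,0],"fingers":-1},
  {"slide":[0,0,0],"delta_rot":[0,0,0],"fingers":-1},
])

```text
time_s: 9.15
tcp_pos: [0.5343, 0.2887, 0.1998]
eef_rot: [-180.0, 0.0, -112.2]
contact_force: [-0.3, -0.8, -7.1]
gripper_width: 0.0215
gripper_force: 45.0
```

```bash
python3 plan.py .535 .2894 .188 -112.2 1; python3 -c "
from h import *;s=r.get_state();print(s['tcp_pos'],s['contact_force'],s['gripper_width'],s['eef_rot'])
w=r.capture('wrist');cv2.imwrite('pics/wh.png',cv2.resize(w['image'][0:240,155:355],(500,600),interpolation=cv2.INTER_CUBIC))"
```

```text
perrow mm 11.873203890597923 turn [-0.     0.    -0.001]
{"slide":[-0.006, -0.002, 0.079],"delta_rot":[-0.003, 0.004, -0.009]}
[0.53434405 0.28870658 0.19983477] [-0.32620024 -0.75588451 -7.13069238] 0.021547042490287258 [-1.79985850e+02  1.84971158e-02 -1.12238969e+02]
```

View pics/wh.png

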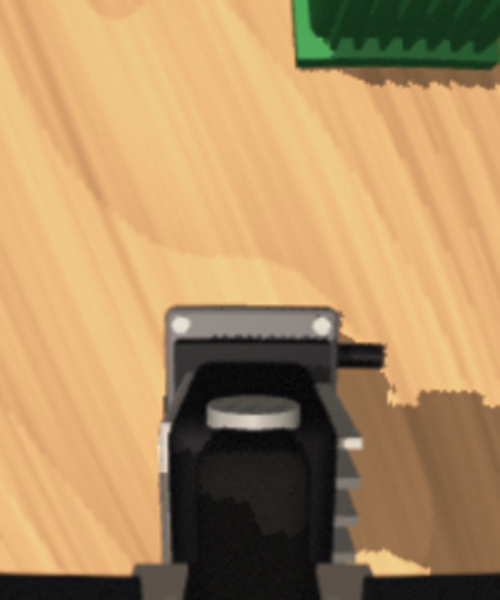

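The lamp hovers squarely over the base; base's end edge at y=308 in the crop (v≈123), centred with the foot. Quick numeric check of the edge.

Run:
```python
from h import *
s=r.get_state(); T=pose(s); w=r.capture("wrist"); y=np.radians(157.8); R=np.array([[np.cos(y),-np.sin(y)],[np.sin(y),np.cos(y)]])
def b(u,v,z): return (R.T@(wplane(w,T,u,v,z)[:2]-[.536,.2919])).round(4)
print("edge in base frame",b(155+180/2.5,308/2.5,.02),b(155+320/2.5,308/2.5,.02),"sides",b(155+166/2.5,330/2.5,.02),b(155+337/2.5,330/2.5,.02))
print("screws",b(155+180/2.5,325/2.5,.02),b(155+321/2.5,325/2.5,.02))
print("lamp foot edge", [b(155+x/2.5,342/2.5,.018+.0603) for x in(177,333)])
```

```text
edge in base frame [-0.032  0.058] [0.0317 0.058 ] sides [-0.0386  0.048 ] [0.0397 0.048 ]
screws [-0.0321  0.0502] [0.0323 0.0502]
lamp foot edge [array([-0.0278,  0.0492]), array([0.0315, 0.0492])]
```

>>> play_rows([
  {"slide":[-0.007,-0.004,0.08],"delta_rot":[0,0,0],"fingers":-1},
  {"slide":[0,0,0.06],"delta_rot":[0,0,0],"fingers":-1},
  {"slide":[0,0,0.03],"delta_rot":[0,0,0],"fingers":-1},
  {"slide":[0,0,0.03],"delta_rot":[0,0,0],"fingers":-1},
  {"slide":[0,0,0],"delta_rot":[0,0,0],"fingers":-1},
])

```text
time_s: 9.88
tcp_pos: [0.5349, 0.2897, 0.1692]
eef_rot: [180.0, -0.0, -112.2]
contact_force: [-0.6, -0.7, -7.7]
gripper_width: 0.0217
gripper_force: 45.0
```

>>> play_rows([
  {"slide":[0,0,0.025],"delta_rot":[0,0,0],"fingers":-1},
  {"slide":[0,0,0.02],"delta_rot":[0,0,0],"fingers":-1},
  {"slide":[0,0,0.015],"delta_rot":[0,0,0],"fingers":-1},
  {"slide":[0,0,0.008],"delta_rot":[0,0,0],"fingers":-1},
  {"slide":[0,0,0],"delta_rot":[0,0,0],"fingers":-1},
])

```text
time_s: 10.5
tcp_pos: [0.5352, 0.2898, 0.1599]
eef_rot: [-180.0, 0.0, -112.2]
contact_force: [-1.4, -1.4, -2.3]
gripper_width: 0.0216
gripper_force: 45.0
```

>>> play_rows([
  {"slide":[0,0,0.005],"delta_rot":[0,0,0],"fingers":-1},
  {"slide":[0,0,0],"delta_rot":[0,0,0],"fingers":-1},
  {"slide":[0,0,0],"delta_rot":[0,0,0],"fingers":1},
  {"slide":[0,0,0],"delta_rot":[0,0,0],"fingers":1},
  {"slide":[0,0,0],"delta_rot":[0,0,0],"fingers":1},
  {"slide":[0,0,0],"delta_rot":[0,0,0],"fingers":1},
  {"slide":[0,0,0],"delta_rot":[0,0,0],"fingers":1},
  {"slide":[0,0,0],"delta_rot":[0,0,0],"fingers":1},
])

```text
time_s: 11.5
tcp_pos: [0.535, 0.2898, 0.1585]
eef_rot: [180.0, -0.0, -112.2]
contact_force: [-0.5, -0.6, 0.7]
gripper_width: 0.0764
gripper_force: 0.0
```

>>> play_rows([
  {"slide":[0,0,0],"delta_rot":[0,0,0],"fingers":1},
  {"slide":[0,0,-0.2],"delta_rot":[0,0,0],"fingers":1},
  {"slide":[0,0,-0.35],"delta_rot":[0,0,0],"fingers":1},
  {"slide":[0,0,-0.35],"delta_rot":[0,0,0],"fingers":1},
  {"slide":[0,0,-0.1],"delta_rot":[0,0,0],"fingers":1},
  {"slide":[0,0,0],"delta_rot":[0,0,0],"fingers":1},
])

```text
time_s: 12.25
tcp_pos: [0.5352, 0.2901, 0.3095]
eef_rot: [-180.0, 0.1, -112.2]
contact_force: [-0.4, -0.3, -0.9]
gripper_width: 0.0877
gripper_force: 0.0
```

```bash
python3 - <<'E'
from h import *
w=r.capture("wrist"); s=r.capture("scene"); cv2.imwrite("pics/rel.png",np.hstack([cv2.resize(w["image"][90:240,180:330],(400,400)),cv2.resize(s["image"][130:230,280:380],(400,400),interpolation=cv2.INTER_CUBIC)]))
E
python3 plan.py .57 -.37 .32 -86 12
```

```text
perrow mm 55.051744874778095 turn [ 0.002 -0.001 -0.458]
{"slide":[0.332, -0.157, -0.007],"delta_rot":[0.002, -0.001, -0.477]}
{"slide":[0.337, -0.144, -0.007],"delta_rot":[0.002, -0.001, -0.477]}
{"slide":[0.343, -0.131, -0.007],"delta_rot":[0.002, -0.001, -0.477]}
{"slide":[0.347, -0.118, -0.007],"delta_rot":[0.002, -0.001, -0.477]}
{"slide":[0.352, -0.105, -0.007],"delta_rot":[0.002, -0.001, -0.477]}
{"slide":[0.355, -0.091, -0.007],"delta_rot":[0.002, -0.001, -0.477]}
{"slide":[0.359, -0.078, -0.007],"delta_rot":[0.002, -0.001, -0.477]}
{"slide":[0.361, -0.064, -0.007],"delta_rot":[0.002, -0.001, -0.477]}
{"slide":[0.364, -0.05, -0.007],"delta_rot":[0.002, -0.001, -0.477]}
{"slide":[0.365, -0.036, -0.007],"delta_rot":[0.002, -0.001, -0.477]}
{"slide":[0.366, -0.022, -0.007],"delta_rot":[0.002, -0.001, -0.477]}
{"slide":[0.367, -0.008, -0.007],"delta_rot":[0.002, -0.001, -0.477]}
```

View pics/rel.png

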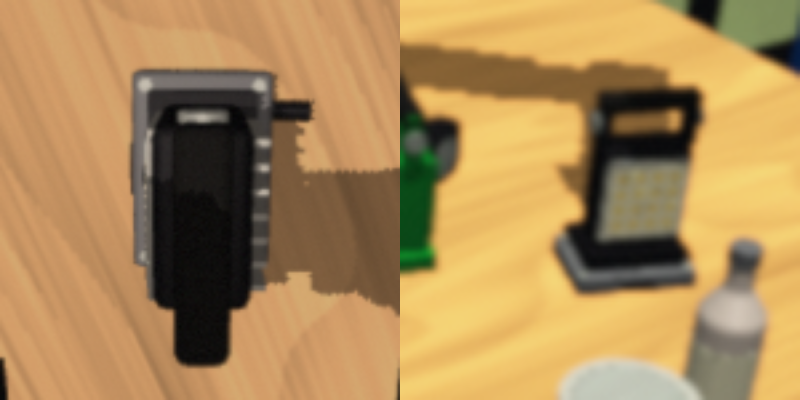

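The lamp sits upright, fully down on the base, panel facing +x. I'll go over the chisel.

>>> play_rows([
  {"slide":[0.332,-0.157,-0.007],"delta_rot":[0,0,-0.477],"fingers":1},
  {"slide":[0.337,-0.144,-0.007],"delta_rot":[0,0,-0.477],"fingers":1},
  {"slide":[0.343,-0.131,-0.007],"delta_rot":[0,0,-0.477],"fingers":1},
  {"slide":[0.347,-0.118,-0.007],"delta_rot":[0,0,-0.477],"fingers":1},
  {"slide":[0.352,-0.105,-0.007],"delta_rot":[0,0,-0.477],"fingers":1},
  {"slide":[0.355,-0.091,-0.007],"delta_rot":[0,0,-0.477],"fingers":1},
  {"slide":[0.359,-0.078,-0.007],"delta_rot":[0,0,-0.477],"fingers":1},
  {"slide":[0.361,-0.064,-0.007],"delta_rot":[0,0,-0.477],"fingers":1},
])

```text
time_s: 13.35
tcp_pos: [0.5582, -0.1515, 0.3151]
eef_rot: [179.8, -0.0, -94.6]
contact_force: [1.3, 0.1, 0.7]
gripper_width: 0.0874
gripper_force: 0.0
```

>>> play_rows([
  {"slide":[0.364,-0.05,-0.007],"delta_rot":[0,0,-0.477],"fingers":1},
  {"slide":[0.365,-0.036,-0.007],"delta_rot":[0,0,-0.477],"fingers":1},
  {"slide":[0.366,-0.022,-0.007],"delta_rot":[0,0,-0.477],"fingers":1},
  {"slide":[0.367,-0.008,-0.007],"delta_rot":[0,0,-0.477],"fingers":1},
  {"slide":[0,0,0],"delta_rot":[0,0,0],"fingers":1},
  {"slide":[0,0,0],"delta_rot":[0,0,0],"fingers":1},
])

```text
time_s: 14.1
tcp_pos: [0.5703, -0.3696, 0.319]
eef_rot: [179.8, 0.1, -86.0]
contact_force: [-0.3, 0.1, 0.5]
gripper_width: 0.0876
gripper_force: 0.0
```

Run:
```python
from h import *
s=r.get_state(); T=pose(s); w=r.capture("wrist"); im=w["image"]
print(s["tcp_pos"],s["eef_rot"].round(2),s["joints"].round(1))
u,v=wproj(w,T,[.57,-.37,.218]); print(u,v)
hsv=cv2.cvtColor(im,cv2.COLOR_BGR2HSV); m=((hsv[...,1]<70)&(hsv[...,2]>90)).astype(np.uint8)
n,l,st,ce=cv2.connectedComponentsWithStats(m)
for i in range(1,n):
    if st[i,4]>40 and ce[i,1]<300: print(st[i],ce[i].round(1),wplane(w,T,*ce[i],.218).round(4))
x0,y0=int(u)-125,max(0,int(v)-130); print(x0,y0)
cv2.imwrite("pics/wc.png",cv2.resize(im[y0:y0+200,x0:x0+250],(750,600),interpolation=cv2.INTER_CUBIC))
```

```text
[ 0.57030425 -0.36958898  0.31900878] [ 1.7983e+02  9.0000e-02 -8.6040e+01] [-16.6  18.9  10.1  -0.  -81.4  20.5]
255.4319613795099 188.64784506153092
[230 169  29  26 521] [245.1 180.6] [ 0.5799 -0.377   0.218 ]
[ 123  178   33   67 1450] [139.1 206.6] [ 0.6828 -0.3438  0.218 ]
[241 292  14  10 115] [247.6 296.5] [ 0.57   -0.2479  0.218 ]
130 58
```

View pics/wc.png

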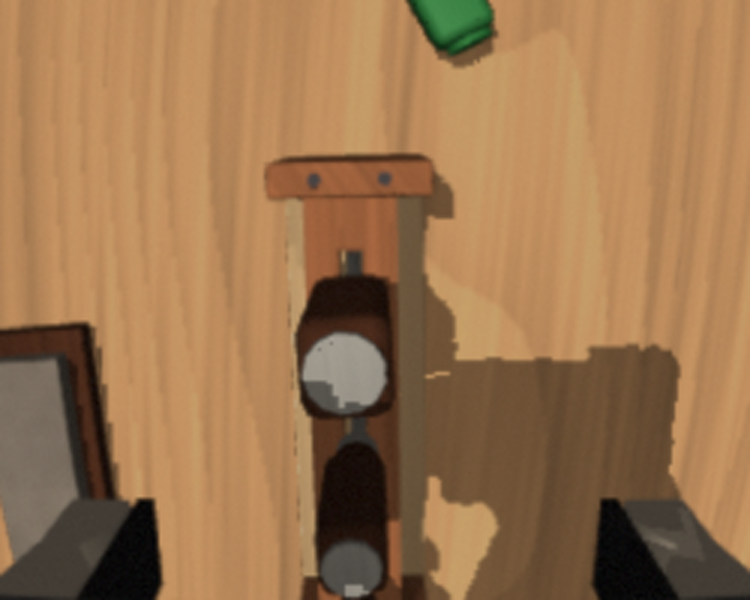

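The wide handle's end disc is at crop (344,373), i.e. pixel (244.7,182.3). The medium chisel is at (247.3,247.3), with the green chisel outside the rack.

```bash
python3 - <<'E'
from h import *
s=r.get_state(); T=pose(s); w=r.capture("wrist"); g=lambda x,y,z:wplane(w,T,130+x/3,58+y/3,z)
a,b=g(344,373,.218),g(352,568,.212); print(a,b,np.linalg.norm((a-b)[:2]),np.degrees(np.arctan2(*(b-a)[[1,0]]))-90)
a,b=g(302,200,.096),g(312,570,.096); print(np.degrees(np.arctan2(*(b-a)[[1,0]]))-90)
a,b=g(432,155,.09),g(266,163,.09); print(np.degrees(np.arctan2(*(b-a)[[1,0]])))
E
python3 plan.py .580 -.3755 .27 -86 2
```

```text
[ 0.5805662  -0.37457164  0.218     ] [ 0.57400046 -0.30499267  0.212     ] 0.06988805965917229 5.390683481502734
4.255784941902078
6.528816088076275
perrow mm 25.868472849686896 turn [0.001 0.001 0.001]
{"slide":[0.025, -0.029, 0.168],"delta_rot":[0.007, 0.004, 0.007]}
{"slide":[0.025, -0.029, 0.168],"delta_rot":[0.007, 0.004, 0.007]}
```

>>> play_rows([
  {"slide":[0.039,-0.064,0.1],"delta_rot":[0,0,-0.2],"fingers":1},
  {"slide":[0,0,0.25],"delta_rot":[0,0,0],"fingers":1},
  {"slide":[0,0,0.25],"delta_rot":[0,0,0],"fingers":1},
  {"slide":[0,0,0.25],"delta_rot":[0,0,0],"fingers":1},
  {"slide":[0,0,0.15],"delta_rot":[0,0,0],"fingers":1},
  {"slide":[0,0,0],"delta_rot":[0,0,0],"fingers":-1},
  {"slide":[0,0,0],"delta_rot":[0,0,0],"fingers":-1},
  {"slide":[0,0,0],"delta_rot":[0,0,0],"fingers":-1},
], squeeze=45)

```text
time_s: 15.2
tcp_pos: [0.5817, -0.375, 0.1727]
eef_rot: [-179.9, -0.1, -85.0]
contact_force: [1.4, 1.1, -0.5]
gripper_width: 0.063
gripper_force: 0.0
```

>>> play_rows([
  {"slide":[0,0,0],"delta_rot":[0,0,0],"fingers":-1},
  {"slide":[0,0,0],"delta_rot":[0,0,0],"fingers":-1},
  {"slide":[0,0,0],"delta_rot":[0,0,0],"fingers":-1},
  {"slide":[0,0,0],"delta_rot":[0,0,0],"fingers":-1},
  {"slide":[0,0,0],"delta_rot":[0,0,0],"fingers":-1},
])

```text
time_s: 15.82
tcp_pos: [0.5808, -0.3749, 0.1714]
eef_rot: [180.0, -0.0, -85.1]
contact_force: [-0.9, 0.3, 2.0]
gripper_width: 0.0303
gripper_force: 44.4
```

>>> play_rows([
  {"slide":[0,0,-0.1],"delta_rot":[0,0,0],"fingers":-1},
  {"slide":[0,0,-0.2],"delta_rot":[0,0,0],"fingers":-1},
  {"slide":[0,0,-0.25],"delta_rot":[0,0,0],"fingers":-1},
  {"slide":[0,0,-0.25],"delta_rot":[0,0,0],"fingers":-1},
  {"slide":[0,0,-0.25],"delta_rot":[0,0,0],"fingers":-1},
  {"slide":[0,0,-0.25],"delta_rot":[0,0,0],"fingers":-1},
  {"slide":[0,0,-0.2],"delta_rot":[0,0,0],"fingers":-1},
  {"slide":[0,0,0],"delta_rot":[0,0,0],"fingers":-1},
])

```text
time_s: 16.82
tcp_pos: [0.5814, -0.3753, 0.4]
eef_rot: [-179.7, -0.2, -85.1]
contact_force: [-0.5, -0.2, -3.0]
gripper_width: 0.0299
gripper_force: 44.4
```

```bash
python3 - <<'E'
from h import *
y=np.radians(157.8); X=np.array([np.cos(y),np.sin(y)]); e=np.array([.536,.2919])-.127*X
# edge at chisel x=-2mm => chisel axis = edge +2mm along X
print("axis",e+.002*X, "yaw",157.8-90); s=r.get_state(); print(s["tcp_pos"],s["joints"].round(1),s["gripper_width"],s["contact_force"])
E
python3 plan.py .655 .2439 .40 67.8 34
```

```text
axis [0.65173382 0.2446699 ] yaw 67.80000000000001
[ 0.58135932 -0.37529928  0.40000233] [-16.7  19.3  20.8   0.  -91.1  21.7] 0.029861082339423525 [-0.46440708 -0.1708035  -2.98307197]
perrow mm 18.3400855258806 turn [ 2.000e-03 -7.000e-03 -2.668e+00]
{"slide":[-0.12, -0.025, -0.0],"delta_rot":[0.001, -0.003, -0.981]}
{"slide":[-0.117, -0.034, -0.0],"delta_rot":[0.001, -0.003, -0.981]}
{"slide":[-0.114, -0.043, -0.0],"delta_rot":[0.001, -0.003, -0.981]}
{"slide":[-0.111, -0.052, -0.0],"delta_rot":[0.001, -0.003, -0.981]}
{"slide":[-0.106, -0.061, -0.0],"delta_rot":[0.001, -0.003, -0.981]}
{"slide":[-0.101, -0.069, -0.0],"delta_rot":[0.001, -0.003, -0.981]}
{"slide":[-0.095, -0.076, -0.0],"delta_rot":[0.001, -0.003, -0.981]}
{"slide":[-0.089, -0.084, -0.0],"delta_rot":[0.001, -0.003, -0.981]}
{"slide":[-0.082, -0.09, 0.0],"delta_rot":[0.001, -0.003, -0.981]}
{"slide":[-0.075, -0.097, 0.0],"delta_rot":[0.001, -0.003, -0.981]}
{"slide":[-0.067, -0.102, 0.0],"delta_rot":[0.001, -0.003, -0.981]}
{"slide":[-0.059, -0.107, 0.0],"delta_rot":[0.001, -0.003, -0.981]}
{"slide":[-0.05, -0.111, 
[... 749 characters left out ...]
ta_rot":[0.001, -0.003, -0.981]}
{"slide":[0.06, -0.106, 0.0],"delta_rot":[0.001, -0.003, -0.981]}
{"slide":[0.069, -0.101, 0.0],"delta_rot":[0.001, -0.003, -0.981]}
{"slide":[0.076, -0.096, 0.0],"delta_rot":[0.001, -0.003, -0.981]}
{"slide":[0.084, -0.089, 0.0],"delta_rot":[0.001, -0.003, -0.981]}
{"slide":[0.09, -0.082, 0.0],"delta_rot":[0.001, -0.003, -0.981]}
{"slide":[0.096, -0.075, 0.0],"delta_rot":[0.001, -0.003, -0.981]}
{"slide":[0.102, -0.067, 0.0],"delta_rot":[0.001, -0.003, -0.981]}
{"slide":[0.107, -0.059, 0.0],"delta_rot":[0.001, -0.003, -0.981]}
{"slide":[0.111, -0.051, 0.0],"delta_rot":[0.001, -0.003, -0.981]}
{"slide":[0.115, -0.042, 0.0],"delta_rot":[0.001, -0.003, -0.981]}
```

>>> play_rows([
  {"slide":[-0.12,-0.025,0],"delta_rot":[0,0,-0.98],"fingers":-1},
  {"slide":[-0.117,-0.034,0],"delta_rot":[0,0,-0.98],"fingers":-1},
  {"slide":[-0.114,-0.043,0],"delta_rot":[0,0,-0.98],"fingers":-1},
  {"slide":[-0.111,-0.052,0],"delta_rot":[0,0,-0.98],"fingers":-1},
  {"slide":[-0.106,-0.061,0],"delta_rot":[0,0,-0.98],"fingers":-1},
  {"slide":[-0.101,-0.069,0],"delta_rot":[0,0,-0.98],"fingers":-1},
  {"slide":[-0.095,-0.076,0],"delta_rot":[0,0,-0.98],"fingers":-1},
  {"slide":[-0.089,-0.084,0],"delta_rot":[0,0,-0.98],"fingers":-1},
])

```text
time_s: 17.82
tcp_pos: [0.5979, -0.2284, 0.3952]
eef_rot: [180.0, 0.1, -49.0]
contact_force: [0.1, -0.3, -2.7]
gripper_width: 0.0298
gripper_force: 44.4
```

>>> play_rows([
  {"slide":[-0.082,-0.09,0],"delta_rot":[0,0,-0.98],"fingers":-1},
  {"slide":[-0.075,-0.097,0],"delta_rot":[0,0,-0.98],"fingers":-1},
  {"slide":[-0.067,-0.102,0],"delta_rot":[0,0,-0.98],"fingers":-1},
  {"slide":[-0.059,-0.107,0],"delta_rot":[0,0,-0.98],"fingers":-1},
  {"slide":[-0.05,-0.111,0],"delta_rot":[0,0,-0.98],"fingers":-1},
  {"slide":[-0.041,-0.115,0],"delta_rot":[0,0,-0.98],"fingers":-1},
  {"slide":[-0.032,-0.118,0],"delta_rot":[0,0,-0.98],"fingers":-1},
  {"slide":[-0.023,-0.12,0],"delta_rot":[0,0,-0.98],"fingers":-1},
])

```text
time_s: 18.82
tcp_pos: [0.6154, -0.083, 0.3952]
eef_rot: [180.0, 0.1, -13.0]
contact_force: [0.8, -0.2, -1.0]
gripper_width: 0.0297
gripper_force: 44.4
```

>>> play_rows([
  {"slide":[-0.014,-0.122,0],"delta_rot":[0,0,-0.98],"fingers":-1},
  {"slide":[-0.004,-0.122,0],"delta_rot":[0,0,-0.98],"fingers":-1},
  {"slide":[0.006,-0.122,0],"delta_rot":[0,0,-0.98],"fingers":-1},
  {"slide":[0.015,-0.121,0],"delta_rot":[0,0,-0.98],"fingers":-1},
  {"slide":[0.025,-0.12,0],"delta_rot":[0,0,-0.98],"fingers":-1},
  {"slide":[0.034,-0.117,0],"delta_rot":[0,0,-0.98],"fingers":-1},
  {"slide":[0.043,-0.114,0],"delta_rot":[0,0,-0.98],"fingers":-1},
  {"slide":[0.052,-0.111,0],"delta_rot":[0,0,-0.98],"fingers":-1},
])

```text
time_s: 19.82
tcp_pos: [0.6329, 0.0625, 0.3952]
eef_rot: [-180.0, 0.1, 22.9]
contact_force: [0.8, -0.4, -1.9]
gripper_width: 0.03
gripper_force: 44.4
```

>>> play_rows([
  {"slide":[0.06,-0.106,0],"delta_rot":[0,0,-0.98],"fingers":-1},
  {"slide":[0.069,-0.101,0],"delta_rot":[0,0,-0.98],"fingers":-1},
  {"slide":[0.076,-0.096,0],"delta_rot":[0,0,-0.98],"fingers":-1},
  {"slide":[0.084,-0.089,0],"delta_rot":[0,0,-0.98],"fingers":-1},
  {"slide":[0.09,-0.082,0],"delta_rot":[0,0,-0.98],"fingers":-1},
  {"slide":[0.096,-0.075,0],"delta_rot":[0,0,-0.98],"fingers":-1},
  {"slide":[0.102,-0.067,0],"delta_rot":[0,0,-0.98],"fingers":-1},
  {"slide":[0.107,-0.059,0],"delta_rot":[0,0,-0.98],"fingers":-1},
])

```text
time_s: 20.82
tcp_pos: [0.6506, 0.2078, 0.3951]
eef_rot: [-179.9, 0.1, 58.8]
contact_force: [0.2, -0.6, -1.9]
gripper_width: 0.0301
gripper_force: 44.4
```

>>> play_rows([
  {"slide":[0.111,-0.051,0],"delta_rot":[0,0,-0.98],"fingers":-1},
  {"slide":[0.115,-0.042,0],"delta_rot":[0,0,-0.98],"fingers":-1},
  {"slide":[0,0,0],"delta_rot":[0,0,0],"fingers":-1},
  {"slide":[0,0,0],"delta_rot":[0,0,0],"fingers":-1},
])

```text
time_s: 21.32
tcp_pos: [0.655, 0.2434, 0.3955]
eef_rot: [-180.0, 0.1, 67.6]
contact_force: [-0.4, -0.1, -2.4]
gripper_width: 0.03
gripper_force: 44.4
```

```bash
python3 plan.py .651 .245 .244 67.8 6
python3 - <<'E'
from h import *
s=r.get_state(); print(s["tcp_pos"],s["joints"].round(1),s["gripper_width"],s["contact_force"])
t=r.capture("top"); 
print("glue cap",plane(t,150,134,.165)); sc=r.capture("scene")
# glue cap two-view: brightest check of scene cap px (366,194)
o,d=ray(sc,366,193);o2,d2=ray(t,150,134);A=np.c_[d,-d2];k=np.linalg.lstsq(A,o2-o,rcond=None)[0];print(o+d*k[0],o2+d2*k[1])
E
```

```text
perrow mm 25.264130176932234 turn [-0.001  0.001 -0.003]
{"slide":[0.0, -0.005, 0.168],"delta_rot":[-0.002, 0.002, -0.007]}
{"slide":[0.0, -0.005, 0.168],"delta_rot":[-0.002, 0.002, -0.007]}
{"slide":[0.0, -0.005, 0.168],"delta_rot":[-0.002, 0.002, -0.007]}
{"slide":[0.0, -0.005, 0.168],"delta_rot":[-0.002, 0.002, -0.007]}
{"slide":[-0.0, -0.005, 0.168],"delta_rot":[-0.002, 0.002, -0.007]}
{"slide":[-0.0, -0.005, 0.168],"delta_rot":[-0.002, 0.002, -0.007]}
[0.65503326 0.2434204  0.39552288] [ 36.3  20.3  21.6  -0.  -91.4 121.3] 0.03004088706815725 [-0.3535303  -0.14062346 -2.37352967]
glue cap [0.73171976 0.20531685 0.165     ]
[0.73784255 0.21126394 0.15852282] [0.73433918 0.206976   0.15658651]
```

>>> play_rows([
  {"slide":[0,-0.007,0.1],"delta_rot":[0,0,0],"fingers":-1},
  {"slide":[0,-0.007,0.17],"delta_rot":[0,0,0],"fingers":-1},
  {"slide":[0,-0.007,0.17],"delta_rot":[0,0,0],"fingers":-1},
  {"slide":[0,-0.007,0.17],"delta_rot":[0,0,0],"fingers":-1},
  {"slide":[0,0,0.17],"delta_rot":[0,0,0],"fingers":-1},
  {"slide":[0,0,0.15],"delta_rot":[0,0,0],"fingers":-1},
  {"slide":[0,0,0.08],"delta_rot":[0,0,0],"fingers":-1},
  {"slide":[0,0,0],"delta_rot":[0,0,0],"fingers":-1},
])

```text
time_s: 22.42
tcp_pos: [0.6509, 0.2448, 0.2436]
eef_rot: [-179.9, 0.1, 67.6]
contact_force: [0.2, 0.1, -2.2]
gripper_width: 0.0298
gripper_force: 44.4
```

>>> play_rows([
  {"slide":[0,0,0],"delta_rot":[0,0,0],"fingers":-1},
  {"slide":[0,0,0],"delta_rot":[0,0,0],"fingers":-1},
  {"slide":[0,0,0],"delta_rot":[0,0,0],"fingers":-1},
  {"slide":[0,0,0],"delta_rot":[0,0,0],"fingers":-1},
])

```text
time_s: 22.92
tcp_pos: [0.6515, 0.2454, 0.245]
eef_rot: [180.0, -0.0, 67.7]
contact_force: [0.2, 0.1, -1.9]
gripper_width: 0.03
gripper_force: 44.4
```

Run:
```python
from h import *
s=r.get_state(); y=np.radians(157.8);X=np.array([np.cos(y),np.sin(y)]);Y=np.array([-X[1],X[0]])
p=s["tcp_pos"]; d=p[:2]-[.536,.2919]; print("edge in lamp frame ~",d@X-.002,d@Y,p[2]-.1534-.02,s["eef_rot"],np.abs(s["qd"]).max(),s["contact_force"],s["time_s"])
c=r.capture("scene"); 
for z in(.09,.17,.28): print(z,np.round(proj(c,[p[0],p[1],z]),1))
u,v=map(int,proj(c,[p[0],p[1],.13])); cv2.imwrite("pics/fin.png",cv2.resize(c["image"][v-50:v+50,u-65:u+65],(780,600),interpolation=cv2.INTER_CUBIC)); print(u-65,v-50)
# blade pixels: column profile along predicted blade rows (grey, low saturation)
h=cv2.cvtColor(c["image"],cv2.COLOR_BGR2HSV)
```

```text
edge in lamp frame ~ -0.1265072116734371 -0.000541688186078915 0.07159846543673935 [ 1.79986331e+02 -2.09709186e-02  6.76682083e+01] 0.12211576887060695 [ 0.19571108  0.11942368 -1.94794574] 22.925
0.09 [350.9 195.2]
0.17 [354.8 174.7]
0.28 [360.6 144. ]
287 135
```

Run:
```python
from h import *
for n,uu,vv in (("scene",(334,368),(146,206)),):
    c=r.capture(n); h=cv2.cvtColor(c["image"],cv2.COLOR_BGR2HSV)
    for v in range(*vv,3): print(v," ".join("%3d"%c["image"][v,u].mean() + ("*" if h[v,u,1]<70 else " ") for u in range(*uu,2)))
```

```text
146 175  177  176  176  174  174  176  177  178  164   82   23   20   50*  83*  83*  80*
149 176  177  178  179  181  181  181  181  182  162   75   22   21   54*  78*  81*  82*
152 126  115  113  110  106   91   85   72   68   58   29   20   31   66*  80*  81*  89 
155  21*  16*  12*  13*  11*  12*  13*  12*  11*  13   17   20   39   72*  81*  82* 103 
158  51   78  110  118  134  142  156  147   71   16   17   18   22   40   49   74  153 
161  88   98  102  106  127  130  115   87   34   14   16   18   19   19   22   90  171 
164  23   23   21   19   18   15*  16*  13*  10*  13   17   17   18   19   23   70  107 
167  21*  20*  16*  12*  11*  10*  13*  12*  14*  14   16   17   18   31   69   91   98 
170  85*  95* 105*  86*  81*  80*  75*  71*  69*  55*  24   19   20   48   88   96  115 
173 122* 114  103*  97   98*  94   95   92   92   73*  60*  58*  62*  88  103  108  163 
176 128* 118  102*  96   98*  96   97*  96   91*  73*  66*  66*  75* 100  105  123  179 
179 125  115   97   95   96   95   96   94   80*  68*  67*  67*  71*  93  109  158  186 
182 123  112   93   95   93   95   93   91   73*  67*  67*  67*  75   97  133  181  187 
185 124  113   93   95   93   96   93   87*  72*  67*  68*  68*  81  110  165  179  179 
188 117* 107*  84*  80*  77*  75*  70*  73*  72*  68*  78*  90*  97  131  178  180  179 
191  19*  16*  13*  13*  12*  11*  18*  61*  70*  68*  80*  89* 105  157  149  123* 125*
194  12*  11*  10*  10*   9*   9   18*  53*  63*  68*  77   86  103  146  101   60*  73*
197  69*  65*  54*  45*  47*  48*  50*  50*  55*  67*  89  100  105  141  106   73*  72*
200  68*  62*  47*  34*  33*  42*  45*  45*  45*  51*  80   91  108  139  114* 117* 119*
203 158  165  144  102  101   90   89   90   91   90   92  116  151* 167* 164* 161* 159*
```

```bash
python3 -c "
from plant import r; print(r.close_job())"
```

```text
the job is handed in; nothing more can be done
None
```

The job is handed in: the lamp is seated on its base and released, and the wide chisel is held still and point down. Its edge is about 10 cm in front of the panel's middle and level with it, by the arm's readings and a scene-image check; no verdict was returned.

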